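Fold in the cutter board and shut the case

ROBOT

A 6-joint arm with a two-finger parallel gripper is mounted at the origin on the work surface. World frame = base frame: x ahead of the robot, y to its left, z up, the work surface at z = 0. Lengths are in m, angles in rad, forces in N, time in s.
With the tool pointing down it reaches from about 0.35 to 0.975 m from the base axis. Payload 4.9 kg.
Tool frame: the origin (TCP) lies at the very end of the fingers, on their centre line; the grasp point (between the pads) lies 19 mm behind it; z points along the fingers, y is the direction in which the jaws open and shut (so a half turn about z gives the same grasp; the last joint's range is limited). The gripper opens to 85 mm and grips with 20 to 120 N. Pads are 22 mm wide; open, the fingers measure 114 mm over their backs; the gripper's body (76 mm by 85 mm) begins 54 mm behind the grasp point. The pads swing forward as they close: fully open they stand 13 mm farther back than shut.
Start: joints at [1.218, 0.053, 1.613, -0, 1.476, -0.119], TCP at [0.145, 0.608, 0.231] pointing down, gripper open.
Joint ranges: [-3.01, 3.01], [-1.01, 2.22], [0.06, 2.58], [-1.02, 4.17], [0.09, 2.62], [-3.14, 3.14]. Speed limits (rad/s): [2.57, 2.57, 3.14, 3.14, 3.14, 3.14].

INTERFACE

Orientations are given as a unit quaternion [w, x, y, z].
In Python, from plant import state, grab_frame, camera_model, job_done, search_frame, masks_of, place_of gives the robot as it stands.
- The arm moves only by the tool drive_tool, never from a script. Its argument "series" is a list of rows, each a list of 2 entries, a list of its own where there are three numbers: the shift along the world's x, y, z in m, then the turn, a rotation vector about the world's x, y, z in degrees. A call has 1 to 8 rows; each row is the pose to reach, as a shift and turn from the pose commanded when the call began; what a row does not reach only later rows make up. A row lasts 1/10 s, in which the tool goes at most 50 mm and 8.59 degrees, less where a joint would pass 70% of its speed; a pose out of reach is approached as far as the arm can. A call with a gripper value outside its range is refused whole. "fingers" is the closure, from -1 (fully open) to 1 (shut), so that 0 is half open, set as the call begins (left out, the last holds). The fingers move at their own pace and stop on an object; the grip force is fixed at half the most. Time passes only in rows, so rows that repeat a pose let the fingers close. It gives the time, the measured TCP pose, the force and the opening at its end, in the units of the state.
- state(): the state, without advancing time (a new reading comes with each control period).
- grab_frame(name): name is "scene" or "top"; returns the picture (420x560x3 uint8, red, green, blue); there is no depth.
- camera_model(name): a dict with "fovy" (degrees; the focal length in pixels is half the picture's height over the tangent of half this angle, whatever the lens; pixels are square), "cx", "cy" (the principal point, pixels), "rvec" (rotation vector, rad) and "tvec" (3), from world to camera coordinates, as OpenCV has them. Camera axes: x right, y down, z forward; pixel columns grow to the right and rows downward; lengths in m; the calibration is good to about 2 mm. A picture is of the moment at which its call begins. camera_model takes no time and is no camera call.
- job_done(): hands the job in, once; it reports no verdict.
Trained networks look in the newest picture that a camera, given by its name, has taken for a name from the list of things; names that differ only in an ending like _2 or _b are one class to them, and where a whole thing is asked for, a point or a joint stands for the part that bears it (a point fixed in the world has none). Each returns a list of dicts, best first, with "confidence" (0 to 1); they miss things now and then, are a little off and sometimes report something else, mostly with a low value. They report only what shows in the picture. A call takes as long as a camera call.
- search_frame(camera, name): "location" ([x, y, z] in m, in world coordinates, good to about 4 mm: the middle of the surface that is visible of it).
- masks_of(camera, name): "pixels" (420x560 bool, what is visible of it).
- place_of(camera, name): "location" ([x, y, z] in m, in world coordinates, good to about 4 mm: a listed point, or the origin of a listed thing).
The state is a dict: "time": time; "joint_pos": joint angles; "joint_vel": joint speeds; "joint_efforts": joint torques, N m; "tool_pos": TCP position; "tool_rot": TCP orientation; "contact_force": force on the tool from outside, world axes, zero at the start; "ft_torque": the same for the moment, N m; "gripper_width": opening from 0.0 (shut) to 1.0 (fully open).
Only numpy, scipy, OpenCV 4.12 (cv2) and the standard library are available. Lean on these libraries where they do the work, as an engineer would, in place of code of your own. Each camera call takes 0.05 s, during which the arm holds its last target.

TASK

Pack up the open cutter case on the joinery bench: first push the upright plywood flap inside it all the way down so that it lies flat in the case, and after that swing the steel lid over and push it fully shut. Everything is done by pushing; pick nothing up, leave the glue bottle, the roll and the wood offcut where they stand, and do not start closing the lid before the flap is down.

Things in the scene. Friction and masses are not known exactly. Their poses are not given: they have to be found in the camera images.
- case: Grey sheet-steel tub fixed to the bench, 200 mm along its x, 180 mm along y, open top, rim 80 mm high, walls 4 mm. Origin: centre of its underside, on the bench. x points from the front (robot side) to the lid's hinge; both hinges run along y; z up. Turned up to 0.6 rad. In the trough in front of the flap small fixed cutters stand, tops 68 mm above the bench.
- flap (a joint): Angle of the flap: 0 = folded flat down in the case, top face level, 71 mm above the bench; grows as it stands up; about 1.57 = upright; stop at 1.62. Stiff hinge: it stays where it is left and does not fall; a push of under 3 N at 80 mm from the hinge moves it. It folds away from the robot, towards the lid's hinge.
- flap_hinge (a point): Middle of the flap's hinge line: 45 mm to the front (case -x) of the case's centre, 62 mm above the bench. The flap is a plywood board 100 mm long from this line, 150 mm wide along case y, 9 mm thick; the line lies on its inner face, where six cutters stick out 30 mm. The plain outer face looks to the robot when upright and up when folded.
- flap_edge (a point): Middle of the flap's free edge, on the outer face (100 mm from the hinge line and 9 mm out).
- lid (a joint): Angle of the lid: 0 = shut flat on the rim; grows as it opens; pi/2 = upright, more leans back away from the robot; stop at 1.9. Stiff hinge: it stays where it is left and does not fall shut; a push of under 6 N at 150 mm from the hinge moves it.
- lid_hinge (a point): Middle of the lid's hinge line: on the far rim, 100 mm to the back (case +x) of the case's centre, 80 mm above the bench. The lid is a flat grey steel panel 200 mm long from this line, 180 mm wide along case y, 6 mm thick; the line lies on its inner face. The outer face looks away from the robot when open and up when shut; a 3 mm lip at the free edge reaches 10 mm inward.
- lid_edge (a point): Middle of the lid's free edge, on the outer face (200 mm from the hinge line and 6 mm out); 86 mm above the bench when shut.
- glue: Bystander: white glue bottle, diameter 52 mm, 150 mm high, standing beside the case. Origin: centre of its underside.
- tape: Bystander: roll of wood edging lying flat beside the case, outside diameter 90 mm, hole 64 mm, 25 mm high. Origin: centre of its underside.
- offcut: Bystander: wood offcut 70 x 45 x 40 mm high, beside the case. Origin: centre of its underside.

How it is judged:
By the outcome, as a careful person would: the job done as asked, in the order asked, and still so for the second after the job is handed in, with the robot touching nothing.
It also fails if it takes over 61 s, if anything falls off the work surface, if the arm or the gripper's body presses on something with over 40 N, if the wrist force passes 120 N, or if a joint passes its speed limit or range.

## Working session

There is one attempt and no reset: what is moved stays moved. The work goes in short steps, Python scripts to look and compute and a tool call to move; the robot and the scene stay as the last step left them, time stands still between calls to the robot, and variables do not carry over. Pictures are saved under pics/ and viewed, and the job is handed in when it is done.

Besides the shell and the picture viewer there is one more tool, called after "Call:" by a JSON object that holds its "method" and its "body", one argument or row to a line. drive_tool: Moves the arm, as the interface text tells. Its arguments: {"type":"object","properties":{"series":{"type":"array","items":{"type":"array"}},"fingers":{"type":"number"}},"required":["series"]}

```bash
mkdir -p pics; ls; python3 - <<'E'
from plant import *
import cv2
for c in ("scene","top"):
    f=grab_frame(c); cv2.imwrite(f"pics/{c}0.png",f[:,:,::-1])
    for n in ("case","flap_hinge","flap_edge","lid_hinge","lid_edge","glue","tape","offcut"):
        r=place_of(c,n)
        print(c,n,[([round(v,3) for v in d["location"]],round(d["confidence"],2)) for d in r[:2]])
print(state())
E
```

```text
pics
scene case [([0.501, 0.11, -0.002], 0.94), ([0.464, 0.325, 0.002], 0.74)]
scene flap_hinge [([0.453, 0.115, 0.063], 0.75)]
scene flap_edge [([0.455, 0.11, 0.166], 0.59), ([0.597, 0.092, 0.08], 0.25)]
scene lid_hinge [([0.597, 0.09, 0.082], 0.9), ([0.44, -0.102, 0.005], 0.66)]
scene lid_edge [([0.635, 0.091, 0.274], 0.76)]
scene glue [([0.465, 0.326, 0.005], 0.75)]
scene tape [([0.441, -0.102, 0.006], 0.55)]
scene offcut []
top case [([0.499, 0.109, 0.001], 0.91)]
top flap_hinge [([0.456, 0.115, 0.061], 0.84)]
top flap_edge [([0.45, 0.116, 0.165], 0.67), ([0.633, 0.085, 0.278], 0.4)]
top lid_hinge []
top lid_edge [([0.634, 0.086, 0.28], 0.91)]
top glue [([0.459, 0.333, -0.001], 0.59)]
top tape [([0.439, -0.098, 0.001], 0.92)]
top offcut [([0.643, 0.286, -0.007], 0.73)]
{'time': 0.9, 'joint_pos': array([ 1.21798374e+00,  5.27053594e-02,  1.61284572e+00,  1.04388268e-05,
        1.47600758e+00, -1.19014623e-01]), 'joint_vel': array([-0.00115929, -0.00030492, -0.00027053, -0.00143873,  0.00063026,
        0.00032989]), 'joint_efforts': array([-4.36020791e-04, -3.93691242e+01, -3.70456910e+01, -2.46641921e-04,
        5.24424577e-04, -1.28529464e-05]), 'tool_pos': array([0.14480273, 0.60799719, 0.23133271]), 'tool_rot': array([-1.07877906e-06,  1.16633409e-01,  9.93175034e-01,  1.77429885e-05]), 'contact_force': array([ 0.87439671,  0.83584225, -0.36739208]), 'ft_torque': array([ 0.00656293, -0.01290861, -0.02023687]), 'gripper_width': 0.9956687866376136}
```

View pics/scene0.png

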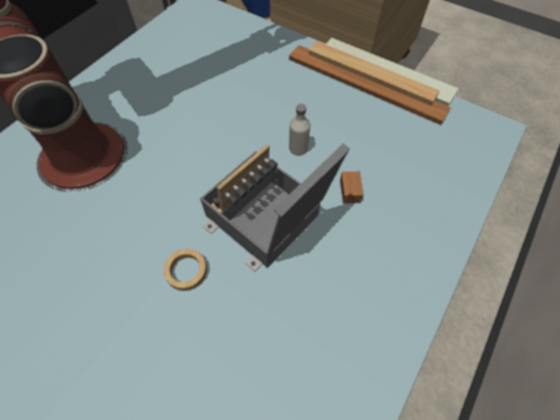

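View pics/top0.png

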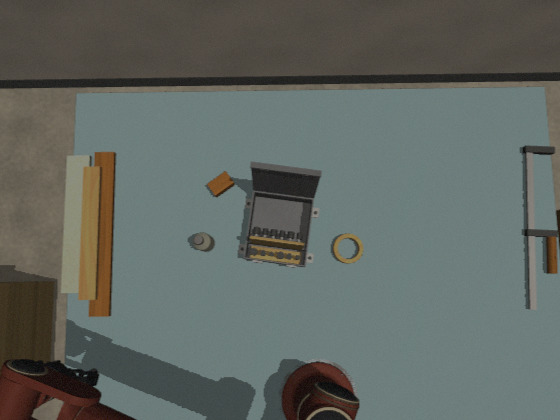

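The scene view shows the flap upright at about (245,175) and the lid leaning back at about (310,190). The glue at (300,130), tape (185,270) and offcut (352,187) are all clear of the push line. Both cameras agree to within a few mm, with the case centre at (0.50, 0.11) and yaw about -0.15. First I'll move in front of the flap with the fingers shut.

Call:
{"method": "drive_tool", "body": {
  "series": [
    [[0.265,-0.486,0.02],[0,0,4.8]],
    [[0.265,-0.486,0.02],[0,0,4.8]],
    [[0.265,-0.486,0.02],[0,0,4.8]],
    [[0.265,-0.486,0.02],[0,0,4.8]],
    [[0.265,-0.486,0.02],[0,0,4.8]],
    [[0.265,-0.486,0.02],[0,0,4.8]],
    [[0.265,-0.486,0.02],[0,0,4.8]],
    [[0.265,-0.486,0.02],[0,0,4.8]]
  ],
  "fingers": 1
}}

```text
time: 1.7
tool_pos: [0.3367, 0.2553, 0.2462]
tool_rot: [0.001, 0.075, 0.997, 0.0]
contact_force: [1.1, 0.5, 0.1]
gripper_width: -0.002
```

Call:
{"method": "drive_tool", "body": {
  "series": [
    [[0.037,-0.067,0.0],[0,0,0]],
    [[0.074,-0.134,0.0],[0,0,0]],
    [[0.074,-0.134,0.0],[0,0,0]],
    [[0.074,-0.134,-0.04],[0,0,0]],
    [[0.074,-0.134,-0.08],[0,0,0]],
    [[0.074,-0.134,-0.106],[0,0,0]],
    [[0.074,-0.134,-0.106],[0,0,0]]
  ]
}}

```text
time: 2.4
tool_pos: [0.407, 0.1224, 0.1353]
tool_rot: [-0.004, 0.075, 0.997, -0.001]
contact_force: [-0.3, 0.9, 0.5]
gripper_width: -0.003
```

```bash
python3 - <<'E'
from plant import *
import cv2
for c in ("scene","top"):
    f=grab_frame(c); f=f[100:300,170:370] ; cv2.imwrite(f"pics/{c}1.png",cv2.resize(f[:,:,::-1],(600,600)))
print(state()["tool_pos"],state()["tool_rot"])
for n in ("case","flap_hinge","lid_hinge","lid_edge"):
    for c in ("scene","top"):
        print(c,n,[([round(v,3) for v in d["location"]],round(d["confidence"],2)) for d in place_of(c,n)[:1]])
E
```

```text
[0.41027963 0.12305287 0.14030288] [2.02435575e-05 7.49266071e-02 9.97189051e-01 6.05596736e-06]
scene case [([0.499, 0.114, 0.0], 0.91)]
top case [([0.501, 0.11, 0.002], 0.6)]
scene flap_hinge [([0.453, 0.114, 0.065], 0.57)]
top flap_hinge []
scene lid_hinge [([0.596, 0.09, 0.081], 0.86)]
top lid_hinge [([0.598, 0.096, 0.078], 0.75)]
scene lid_edge [([0.635, 0.089, 0.278], 0.6)]
top lid_edge [([0.633, 0.083, 0.276], 0.69)]
```

View pics/scene1.png

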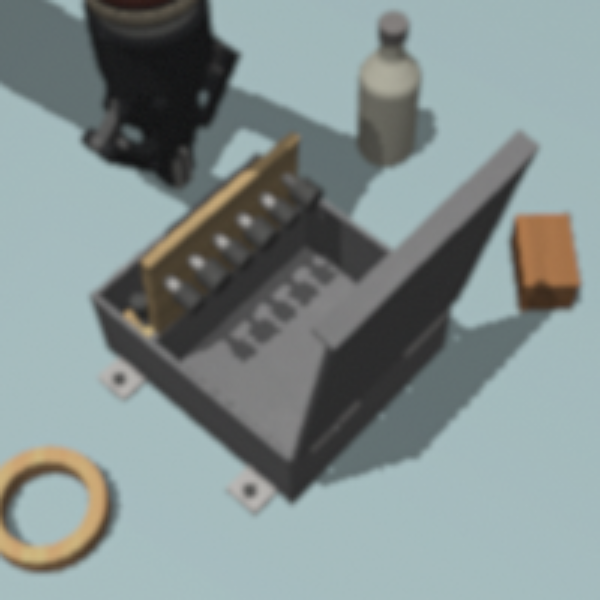

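The crop shows the closed gripper just in front of the flap, at about (150,160). Next I push the flap along its arc.

Call:
{"method": "drive_tool", "body": {
  "series": [
    [[0.015,-0.002,0],[0,0,0]],
    [[0.026,-0.004,0],[0,0,0]],
    [[0.036,-0.006,0],[0,0,0]],
    [[0.045,-0.007,0],[0,0,0]],
    [[0.055,-0.009,-0.003],[0,0,0]],
    [[0.065,-0.01,-0.006],[0,0,0]],
    [[0.074,-0.012,-0.011],[0,0,0]],
    [[0.082,-0.013,-0.016],[0,0,0]]
  ]
}}

```text
time: 3.7
tool_pos: [0.4929, 0.1099, 0.1232]
tool_rot: [-0.0, 0.075, 0.997, 0.0]
contact_force: [-1.4, 0.7, 0.1]
gripper_width: -0.001
```

Call:
{"method": "drive_tool", "body": {
  "series": [
    [[0.007,-0.001,-0.007],[0,0,0]],
    [[0.014,-0.002,-0.015],[0,0,0]],
    [[0.019,-0.003,-0.024],[0,0,0]],
    [[0.023,-0.004,-0.032],[0,0,0]],
    [[0.026,-0.004,-0.039],[0,0,0]],
    [[0.028,-0.005,-0.045],[0,0,0]],
    [[0.028,-0.005,-0.048],[0,0,0]],
    [[0.028,-0.005,-0.05],[0,0,0]]
  ]
}}

```text
time: 4.5
tool_pos: [0.5201, 0.1049, 0.0735]
tool_rot: [0.0, 0.075, 0.997, -0.0]
contact_force: [0.7, -0.7, 1.4]
gripper_width: 0.004
```

```bash
python3 - <<'E'
from plant import *
import cv2
f=grab_frame("scene"); f=f[100:300,170:370] ; cv2.imwrite(f"pics/scene2.png",cv2.resize(f[:,:,::-1],(600,600)))
print(state()["tool_pos"],state()["contact_force"])
E
```

```text
[0.51992668 0.10496637 0.07329914] [0.01157746 0.6519653  0.46361613]
```

View pics/scene2.png

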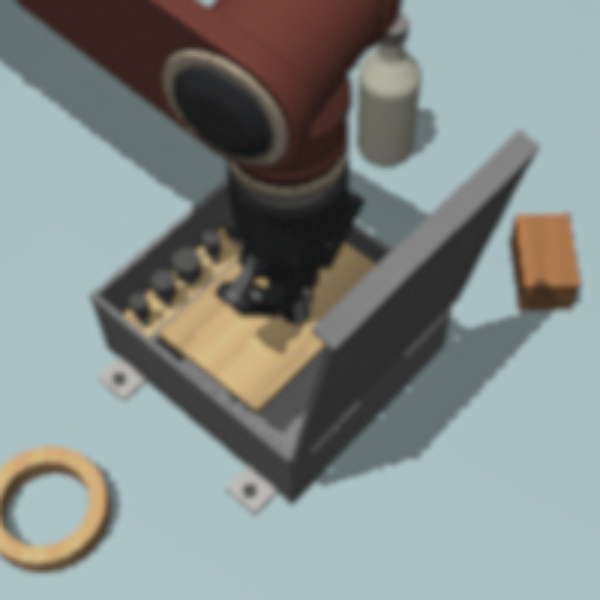

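The flap is almost flat, with its free corner at about (258,410) in the crop. I'll press it down gently until it meets a stop.

Call:
{"method": "drive_tool", "body": {
  "series": [
    [[0,0,-0.002],[0,0,0]],
    [[0,0,-0.003],[0,0,0]],
    [[0,0,-0.004],[0,0,0]],
    [[0,0,-0.004],[0,0,0]]
  ]
}}

```text
time: 4.95
tool_pos: [0.5203, 0.105, 0.0709]
tool_rot: [-0.0, 0.075, 0.997, -0.0]
contact_force: [-2.5, 0.3, 6.9]
gripper_width: -0.004
```

Call:
{"method": "drive_tool", "body": {
  "series": [
    [[0,0,-0.002],[0,0,0]],
    [[0,0,-0.003],[0,0,0]],
    [[0,0,-0.003],[0,0,0]],
    [[0,0,-0.003],[0,0,0]]
  ]
}}

```text
time: 5.35
tool_pos: [0.5204, 0.105, 0.0706]
tool_rot: [-0.001, 0.075, 0.997, -0.0]
contact_force: [-11.3, -0.5, 22.1]
gripper_width: 0.002
```

Call:
{"method": "drive_tool", "body": {
  "series": [
    [[-0.01,0.001,0.04],[0,0,0]],
    [[-0.02,0.003,0.09],[0,0,0]],
    [[-0.02,0.003,0.14],[0,0,0]],
    [[-0.02,0.003,0.19],[0,0,0]],
    [[-0.02,0.003,0.24],[0,0,0]],
    [[-0.02,0.003,0.29],[0,0,0]],
    [[-0.02,0.003,0.29],[0,0,0]]
  ]
}}

```text
time: 6.05
tool_pos: [0.5025, 0.1083, 0.3663]
tool_rot: [0.007, 0.075, 0.997, 0.001]
contact_force: [-0.5, -0.6, -0.3]
gripper_width: 0.001
```

```bash
python3 - <<'E'
from plant import *
import cv2
f=grab_frame("scene"); f=f[100:300,170:370] ; cv2.imwrite(f"pics/scene3.png",cv2.resize(f[:,:,::-1],(600,600)))
for n in ("flap_edge","lid_edge","lid_hinge"):
   print(n,[([round(v,3) for v in d["location"]],round(d["confidence"],2)) for d in place_of("scene",n)[:2]])
print(state()["tool_pos"],state()["contact_force"])
E
```

```text
flap_edge [([0.554, 0.094, 0.072], 0.86)]
lid_edge [([0.636, 0.09, 0.275], 0.7), ([0.467, 0.325, 0.003], 0.39)]
lid_hinge [([0.597, 0.094, 0.079], 0.79)]
[0.49952951 0.10802433 0.35484187] [ 0.95488889  0.57061011 -0.93669959]
```

View pics/scene3.png

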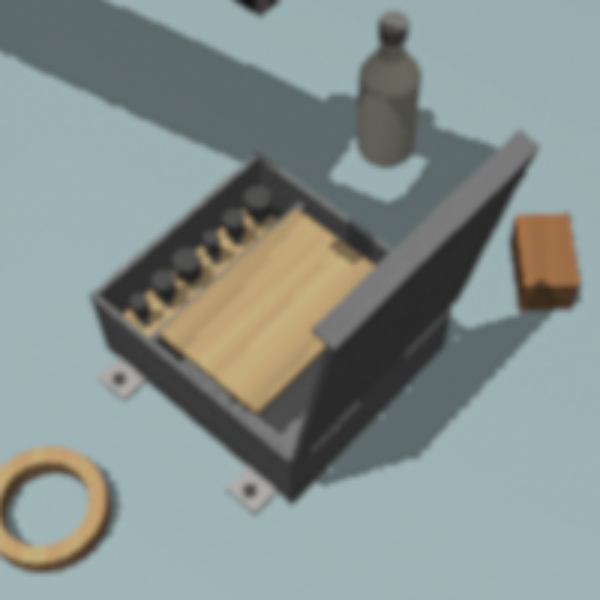

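The flap lies flat: its edge is found at z=0.072, and the board fills the case at crop (270,310). Now I go over and behind the lid.

Call:
{"method": "drive_tool", "body": {
  "series": [
    [[0.045,-0.007,0.005],[0,0,0]],
    [[0.09,-0.014,0.005],[0,0,0]],
    [[0.135,-0.021,0.005],[0,0,0]],
    [[0.182,-0.029,0.005],[0,0,0]],
    [[0.182,-0.029,-0.01],[0,0,0]],
    [[0.182,-0.029,-0.05],[0,0,0]],
    [[0.182,-0.029,-0.09],[0,0,0]],
    [[0.182,-0.029,-0.115],[0,0,0]]
  ]
}}

```text
time: 7.05
tool_pos: [0.6789, 0.0791, 0.2345]
tool_rot: [-0.005, 0.075, 0.997, -0.0]
contact_force: [-0.6, 0.0, -0.7]
gripper_width: 0.0
```

```bash
python3 - <<'E'
from plant import *
import cv2
f=grab_frame("scene"); f=f[100:300,170:370] ; cv2.imwrite(f"pics/scene4.png",cv2.resize(f[:,:,::-1],(600,600)))
print(state()["tool_pos"],state()["contact_force"],state()["joint_pos"])
E
```

```text
[0.6769457  0.0791735  0.22991324] [-0.89288785  0.93027834 -3.39642469] [ 7.28362972e-03  1.94528310e-01  1.46101377e+00  1.46412617e-04
  1.50226258e+00 -1.41365640e+00]
```

View pics/scene4.png

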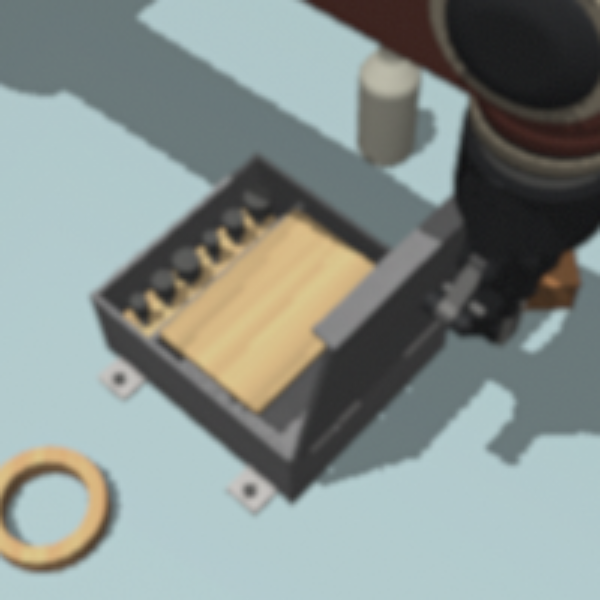

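The tool is behind the lid and clear of it. I hold briefly so it settles.

Call:
{"method": "drive_tool", "body": {
  "series": [
    [[0,0,0],[0,0,0]],
    [[0,0,0],[0,0,0]]
  ]
}}

```text
time: 7.3
tool_pos: [0.682, 0.0791, 0.2426]
tool_rot: [0.0, 0.075, 0.997, 0.0]
contact_force: [0.1, -0.2, -0.1]
gripper_width: -0.009
```

Call:
{"method": "drive_tool", "body": {
  "series": [
    [[-0.02,0.003,0],[0,0,0]],
    [[-0.036,0.006,0],[0,0,0]],
    [[-0.051,0.008,0],[0,0,0]],
    [[-0.067,0.01,0],[0,0,0]],
    [[-0.081,0.013,0],[0,0,0]],
    [[-0.095,0.015,-0.002],[0,0,0]],
    [[-0.109,0.017,-0.004],[0,0,0]],
    [[-0.122,0.019,-0.008],[0,0,0]]
  ]
}}

```text
time: 8.1
tool_pos: [0.5623, 0.0979, 0.239]
tool_rot: [0.005, 0.075, 0.997, 0.0]
contact_force: [2.6, -0.7, 3.0]
gripper_width: -0.002
```

```bash
python3 - <<'E'
from plant import *
import cv2
f=grab_frame("scene"); f=f[100:300,170:370] ; cv2.imwrite(f"pics/scene5.png",cv2.resize(f[:,:,::-1],(600,600)))
print(state()["tool_pos"],state()["contact_force"])
E
```

```text
[0.56028752 0.09844601 0.23777532] [2.72257234 0.60389792 1.5551976 ]
```

View pics/scene5.png

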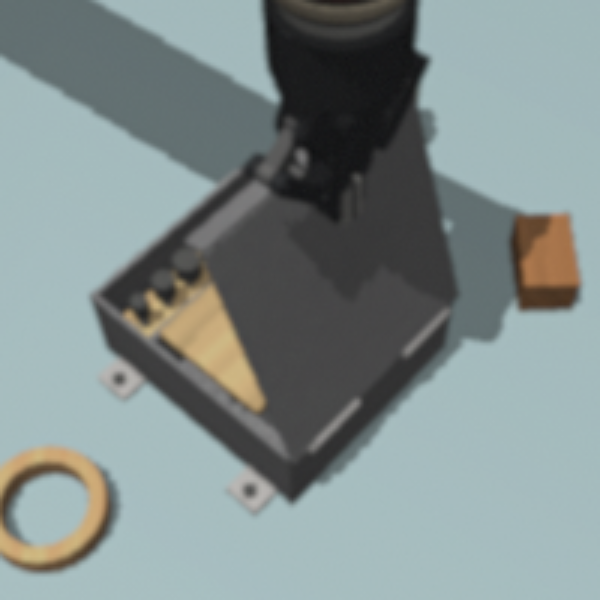

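The lid has swung past vertical, with the fingers on its outer face at about (330,200). I continue along the arc.

Call:
{"method": "drive_tool", "body": {
  "series": [
    [[-0.013,0.002,-0.005],[0,0,0]],
    [[-0.026,0.004,-0.011],[0,0,0]],
    [[-0.038,0.006,-0.018],[0,0,0]],
    [[-0.048,0.008,-0.026],[0,0,0]],
    [[-0.059,0.009,-0.035],[0,0,0]],
    [[-0.068,0.011,-0.045],[0,0,0]],
    [[-0.077,0.012,-0.056],[0,0,0]],
    [[-0.086,0.013,-0.067],[0,0,0]]
  ]
}}

```text
time: 8.95
tool_pos: [0.4739, 0.1113, 0.1662]
tool_rot: [0.001, 0.075, 0.997, 0.0]
contact_force: [1.8, 0.4, 1.4]
gripper_width: -0.001
```

Call:
{"method": "drive_tool", "body": {
  "series": [
    [[-0.007,0.001,-0.012],[0,0,0]],
    [[-0.012,0.002,-0.025],[0,0,0]],
    [[-0.017,0.003,-0.038],[0,0,0]],
    [[-0.02,0.003,-0.05],[0,0,0]],
    [[-0.022,0.003,-0.06],[0,0,0]],
    [[-0.024,0.004,-0.068],[0,0,0]],
    [[-0.024,0.004,-0.074],[0,0,0]],
    [[-0.024,0.004,-0.077],[0,0,0]]
  ]
}}

```text
time: 9.75
tool_pos: [0.4498, 0.115, 0.089]
tool_rot: [-0.001, 0.075, 0.997, -0.0]
contact_force: [-0.9, -0.3, 1.5]
gripper_width: -0.002
```

Call:
{"method": "drive_tool", "body": {
  "series": [
    [[0,0,-0.002],[0,0,0]],
    [[0,0,-0.003],[0,0,0]],
    [[0,0,-0.004],[0,0,0]],
    [[0,0,-0.004],[0,0,0]]
  ]
}}

```text
time: 10.15
tool_pos: [0.4505, 0.115, 0.0865]
tool_rot: [0.0, 0.075, 0.997, 0.0]
contact_force: [-2.5, 0.2, 4.3]
gripper_width: 0.001
```

Call:
{"method": "drive_tool", "body": {
  "series": [
    [[0,0,-0.002],[0,0,0]],
    [[0,0,-0.004],[0,0,0]],
    [[0,0,-0.004],[0,0,0]],
    [[0,0,-0.004],[0,0,0]]
  ]
}}

```text
time: 10.55
tool_pos: [0.4506, 0.1151, 0.0862]
tool_rot: [-0.001, 0.075, 0.997, -0.0]
contact_force: [-15.2, -1.4, 27.0]
gripper_width: 0.004
```

The lid is hard on its stop, at z=0.0862 with 27 N. I retreat and check.

Call:
{"method": "drive_tool", "body": {
  "series": [
    [[0,0,0.02],[0,0,0]],
    [[0,0,0.06],[0,0,0]],
    [[0,0,0.11],[0,0,0]],
    [[-0.02,0,0.16],[0,0,0]],
    [[-0.04,0,0.2],[0,0,0]],
    [[-0.06,0,0.22],[0,0,0]],
    [[-0.06,0,0.22],[0,0,0]]
  ]
}}

```text
time: 11.25
tool_pos: [0.3909, 0.1153, 0.3067]
tool_rot: [0.005, 0.075, 0.997, 0.001]
contact_force: [0.0, 0.6, -0.2]
gripper_width: 0.001
```

```bash
python3 - <<'E'
from plant import *
import cv2
for c in ("scene","top"):
    f=grab_frame(c); f=f[100:300,170:370] ; cv2.imwrite(f"pics/{c}6.png",cv2.resize(f[:,:,::-1],(600,600)))
    for n in ("lid_edge","lid_hinge","glue","tape","offcut"):
        print(c,n,[([round(v,3) for v in d["location"]],round(d["confidence"],2)) for d in place_of(c,n)[:2]])
print(state()["tool_pos"],state()["contact_force"])
E
```

```text
scene lid_edge [([0.399, 0.124, 0.087], 0.61)]
scene lid_hinge [([0.595, 0.097, 0.081], 0.57)]
scene glue [([0.466, 0.324, 0.005], 0.56)]
scene tape [([0.439, -0.1, 0.006], 0.98)]
scene offcut [([0.64, 0.282, 0.0], 0.77)]
top lid_edge []
top lid_hinge [([0.599, 0.096, 0.079], 0.64)]
top glue [([0.459, 0.33, -0.005], 0.58)]
top tape [([0.442, -0.097, 0.001], 0.76)]
top offcut [([0.643, 0.285, -0.007], 0.7)]
[0.39020011 0.11499461 0.30129806] [0.09574816 0.98080526 0.31125111]
```

View pics/scene6.png

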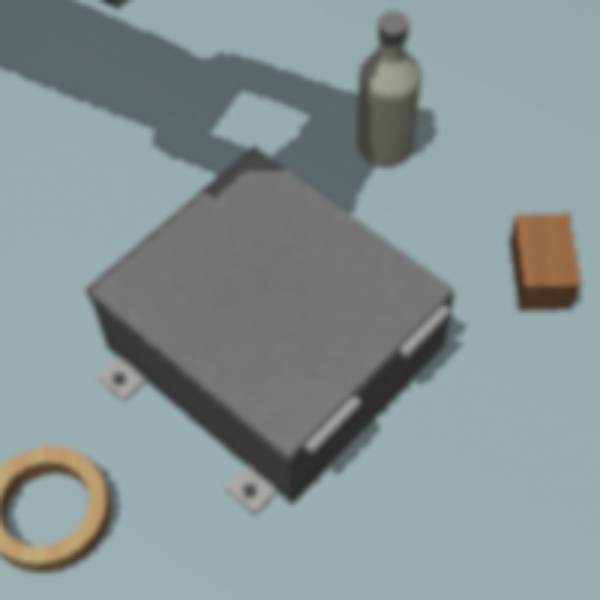

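The lid lies flush on the rim, with its front corner at crop (90,292) and its top at (255,150). The bystanders haven't moved. I'm handing in.

```bash
python3 -c "
from plant import *
print(job_done())"
```

```text
the job is handed in; nothing more can be done
None
```

The case is packed and I handed the job in at about 12 s of the 61 s allowed. I used shut fingers to push the flap down along its arc, and only then swung the lid over from behind and pressed it shut.

- **Flap:** it stopped at z = 0.0706 m under 22 N (nominal 0.071). With the tool lifted, the scene camera put its edge at 0.072 and the picture showed it flat.
- **Lid:** it stopped at z = 0.0862 m under 27 N (nominal 0.086). Afterwards the scene camera put its edge at 0.087 and the picture showed it flush on the rim.
- **Bystanders:** the glue, tape and offcut were found within a few mm of their first places, which is within the networks' error.
- **Robot:** it stood clear at z = 0.30 m, with contact force readings at the noise level.

The only check that failed was the top camera, which did not report the lid edge in the final look, so the shut lid rests on the scene camera and the stop height. The networks' estimates of the case's turn varied between about -0.12 and -0.20 rad, and I used about -0.15.

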